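# Wash the used fixator clamps

## Robot

A 7-joint arm with a two-finger parallel gripper is mounted at the origin on the work surface. World frame = base frame: x ahead of the robot, y to its left, z up, the work surface at z = 0. Lengths are in mm, angles in rad, forces in N, time in s.
With the tool pointing down it reaches from about 400 to 875 mm from the base axis. Payload 6.5 kg.
Tool frame: the origin (TCP) lies between the finger pads; the fingertips stand 19 mm ahead of it and the grasp point (between the pads) is the TCP; z points along the fingers, y is the direction in which the jaws open and shut (so a half turn about z gives the same grasp; the last joint's range is limited). The gripper opens to 88 mm and grips with 3 to 60 N. Pads are 18 mm wide; open, the fingers measure 123 mm over their backs; the gripper's body (75 mm by 187 mm) begins 45 mm behind the grasp point.
Start: joints at [1.227, 0.536, -0.004, 1.538, 0.003, 1.067, -0.071], TCP at [178.253, -625.073, 257.716] pointing down, gripper open.
Joint ranges: [-2.7, 2.7], [-0.37, 2.16], [-1.27, 1.26], [0.24, 2.4], [-1.31, 4.45], [0.19, 1.91], [-2.76, 2.76]. Speed limits (rad/s): [2.39, 2.39, 3.14, 3.14, 3.14, 3.14, 3.14].

## Interface

Orientations are given as a rotation vector (axis times angle).
In Python, from cell import robot gives the robot as it stands.
- The arm moves only by the tool jog_arm, never from a script. Its argument "series" is a list of rows, each a list of 5 numbers: the finger opening in m, from 0 to 0.0881, then the shift along the world's x, y, z in m, then the turn about the world's z in rad. In form: [[hand, x, y, z, turn], ...]. A call has 1 to 8 rows; each row is the pose to reach, as a shift and turn from the pose commanded when the call began; what a row does not reach only later rows make up. A row lasts 1/8 s, in which the tool goes at most 62.5 mm and 10.7 degrees, less where a joint would pass 70% of its speed; a pose out of reach is approached as far as the arm can. A call with a gripper value outside its range is refused whole. The fingers move at their own pace and stop on an object; the grip force is fixed at half the most. Time passes only in rows, so rows that repeat a pose let the fingers close. It gives the time, the measured TCP pose, the force and the opening at its end, in the units of the state.
- robot.get_state(): the state, without advancing time (a new reading comes with each control period).
- robot.camera(name): name is "scene" or "side" or "wrist"; returns the picture (480x640x3 uint8, red, green, blue); there is no depth.
- robot.camera_model(name): a dict with "intrinsics" (3x3 intrinsics, pixels), "extrinsics" (4x4, takes a point from camera to world coordinates). Camera axes: x right, y up, looking along -z (the intrinsics and any distortion apply to the point x, -y, -z); pixel columns grow to the right and rows downward; lengths in mm; the calibration is good to about 2 mm. A picture is of the moment at which its call begins: read the wrist's pose just before it. camera_model takes no time and is no camera call; for the wrist camera it gives the pose at the moment of the call.
- robot.sign_off(): hands the job in, once; it reports no verdict.
Trained networks look in the newest picture that a camera, given by its name, has taken for a name from the list of things; names that differ only in an ending like _2 or _b are one class to them, and where a whole thing is asked for, a point or a joint stands for the part that bears it (a point fixed in the world has none). Each returns a list of dicts, best first, with "conf" (0 to 1); they miss things now and then, are a little off and sometimes report something else, mostly with a low value. They report only what shows in the picture. A call takes as long as a camera call.
- robot.look_for(camera, name): "centre" ([column, row] in pixels, amid what is visible of it).
- robot.masks_of(camera, name): "mask" (480x640 bool, what is visible of it) and "centre" ([column, row] in pixels, amid what is visible of it).
- robot.tip_of(camera, name): "centre" ([column, row] in pixels: a listed point, or the origin of a listed thing).
The state is a dict: "time_s": time; "joint_positions": joint angles; "joint_velocities": joint speeds; "effort": joint torques, N m; "tcp_pos": TCP position; "tool_rot": TCP orientation; "wrist_force": force on the tool from outside, world axes, zero at the start; "moment": the same for the moment, N m; "width": opening from 0.0 (shut) to 1.0 (fully open).
Only numpy, scipy, OpenCV 4.12 (cv2) and the standard library are available. Lean on these libraries where they do the work, as an engineer would, in place of code of your own. Each camera call takes 0.05 s, during which the arm holds its last target. There are 200 camera calls.

## Task

Put every used clamp into the washer's basket, lay the lid squarely on the tank so that it sits down flat, and turn both lid locks clockwise until each clicks over its detent and holds the lid. Only then start the wash: press the white key, then the blue, then the green, each fully down and one at a time. Do not press the red stop key, and leave everything else on the bench where it is.

Things in the scene. Friction and masses are not known exactly. Their poses are not given: they have to be found in the camera images.
- clamp1: used fixator clamp: a bar 68 long (its x) x 30 wide (its y) x 32 high (its z), teal lower half, aluminium upper half, with a round bolt head 18 across standing 6 above the top; about 110 g. Origin: centre of its underside. Three to five clamps are there; the others are absent (None).
- clamp2: used fixator clamp: a bar 68 long (its x) x 30 wide (its y) x 32 high (its z), teal lower half, aluminium upper half, with a round bolt head 18 across standing 6 above the top; about 110 g. Origin: centre of its underside. Three to five clamps are there; the others are absent (None).
- clamp3: used fixator clamp: a bar 68 long (its x) x 30 wide (its y) x 32 high (its z), teal lower half, aluminium upper half, with a round bolt head 18 across standing 6 above the top; about 110 g. Origin: centre of its underside. Three to five clamps are there; the others are absent (None).
- clamp4: used fixator clamp: a bar 68 long (its x) x 30 wide (its y) x 32 high (its z), teal lower half, aluminium upper half, with a round bolt head 18 across standing 6 above the top; about 110 g. Origin: centre of its underside. Three to five clamps are there; the others are absent (None).
- clamp5: used fixator clamp: a bar 68 long (its x) x 30 wide (its y) x 32 high (its z), teal lower half, aluminium upper half, with a round bolt head 18 across standing 6 above the top; about 110 g. Origin: centre of its underside. Three to five clamps are there; the others are absent (None).
- washer: white bench-top washer, fixed. Origin on the table under its tank's centre; x points from the key ledge (robot side) to the back, y left, z up. Housing x -155 to 120, y -174 to 174; deck at z 170, with a straight-walled tank opening 150 (x) by 220 (y), basket floor at z 75. Key ledge x -155 to -93, top z 125. The two lock knobs rise to z 222, the highest parts.
- lid: loose steel lid 176 (x) x 246 (y), about 350 g. Origin: centre of the bottom of its locating skirt, which is 8 deep, 138 x 208 outside (6 play in the tank); plate z 8 to 12. Black handle in the middle: a block 24 (x) x 70 (y), z 12 to 52. Seated, its x lies along the washer's x (either way) and its origin is 162 above the table. Turned locks pass 4 above it.
- lock_left (a joint): lid lock at the washer's left (+y) end, rad: 0 open, grows clockwise from above, stop at 1.45. At 0 its tongue points to the washer's +x (to the back). The detent resists with up to 0.26 N m (most near 0.35), gives way at 0.7, then snaps to 1.35 by itself (locked, tongue over the lid's edge); let go before 0.7 it springs back to 0
- lock_left_grip (a point): grip point of the left lock, on its upright axis, 150 to the left of the tank's centre, z 208. The black bar knob is 46 long (along this point's x; turns with it; along the washer's x when open) x 14 thick, its top 14 above this point, on a disc of radius 18, 22 below it; the tongue (46 long from the axis, 14 wide) lies 24 to 30 below
- lock_right (a joint): lid lock at the washer's right (-y) end, rad: 0 open, grows clockwise from above, stop at 1.45. At 0 its tongue points to the washer's -x (to the front). The detent resists with up to 0.26 N m (most near 0.35), gives way at 0.7, then snaps to 1.35 by itself (locked, tongue over the lid's edge); let go before 0.7 it springs back to 0
- lock_right_grip (a point): grip point of the right lock, on its upright axis, 150 to the right of the tank's centre, z 208. The black bar knob is 46 long (along this point's x; turns with it; along the washer's x when open) x 14 thick, its top 14 above this point, on a disc of radius 18, 22 below it; the tongue (46 long from the axis, 14 wide) lies 24 to 30 below
- key_white (a joint): travel in m of the white spring key (power, leftmost on the ledge, seen from the robot): 0 = up, 0.006 = fully down, which takes 5 N; it counts as pressed beyond 0.004
- key_white_top (a point): centre of the top face of the white key, radius 14, 147 above the table; neighbours are 55 or 130 away
- key_blue (a joint): travel in m of the blue spring key (wash programme, second from the left on the ledge, seen from the robot): 0 = up, 0.006 = fully down, which takes 5 N; it counts as pressed beyond 0.004
- key_blue_top (a point): centre of the top face of the blue key, radius 14, 147 above the table; neighbours are 55 or 130 away
- key_green (a joint): travel in m of the green spring key (start, third from the left on the ledge, seen from the robot): 0 = up, 0.006 = fully down, which takes 5 N; it counts as pressed beyond 0.004
- key_green_top (a point): centre of the top face of the green key, radius 14, 147 above the table; neighbours are 55 or 130 away
- key_red (a joint): travel in m of the red spring key (emergency stop, rightmost, 55 from the green key, on the ledge, seen from the robot): 0 = up, 0.006 = fully down, which takes 5 N; it counts as pressed beyond 0.004
- block: a cream bone-foam practice block, 75 x 42 x 30, lying among the clamps; not part of the wash (bystander; leave it where it is)
- bone: a cream plastic bone model, about 180 long and 75 wide at its knuckled end (bystander; leave it where it is)
- spanner: a 180 mm steel spanner (bystander; leave it where it is)
- driver: a 200 mm screwdriver (bystander; leave it where it is)
- brush: a cleaning brush (bystander; leave it where it is)
- bottle: an upright clear bottle with a blue cap, radius 32, height 170 (bystander; leave it where it is)

How it is judged:
By the outcome, as a careful person would: the job done as asked, in the order asked, and still so for the second after the job is handed in, with the robot touching nothing.
Of clamp1, clamp2, clamp3, clamp4, clamp5 only 3 to 5 are there at a start; the rules pass over those that are not, and their reading is None.
At some moment in a run one of clamp1, clamp2, clamp3, clamp4, clamp5 may be knocked a few centimetres aside while the robot is not near it.
Once in a run the grip may slacken for a moment while it holds something.
It also fails if it takes over 210 s, if anything falls off the work surface, if the arm or the gripper's body presses on something with over 40 N, if the wrist force passes 120 N, or if a joint passes its speed limit or range.

## Working session

There is one attempt and no reset: what is moved stays moved. The work goes in short steps, Python scripts to look and compute and a tool call to move; the robot and the scene stay as the last step left them, time stands still between calls to the robot, and variables do not carry over. Pictures are saved under pics/ and viewed, about 12 in all and at most 16, crops included, and the job is handed in when it is done.

Besides the shell and the picture viewer there is one more tool, called after "Emit:" in YAML: its name, and indented under it one key for each argument. jog_arm: Moves the arm, as the interface text tells. Its arguments: {"type":"object","properties":{"series":{"type":"array","items":{"type":"array","items":{"type":"number"}}}},"required":["series"]}

```bash
mkdir -p pics; ls; cat > h.py <<'E'
import numpy as np, cv2
from cell import robot
def ray(cam,px,m=None):
    m=m or robot.camera_model(cam); K=np.array(m["intrinsics"]);E=np.array(m["extrinsics"])
    d=np.linalg.inv(K)@[px[0],px[1],1]; d=E[:3,:3]@[d[0],-d[1],-d[2]]
    return E[:3,3],d
def atz(cam,px,z,m=None):
    o,d=ray(cam,px,m); return o+d*(z-o[2])/d[2]
def proj(cam,P,m=None):
    m=m or robot.camera_model(cam); K=np.array(m["intrinsics"]);E=np.array(m["extrinsics"])
    p=E[:3,:3].T@(np.array(P)-E[:3,3]); q=K@[p[0],-p[1],-p[2]]; return q[:2]/q[2]
def save(cam,name):
    im=robot.camera(cam); cv2.imwrite(f"pics/{name}.png",im[:,:,::-1]); return im
E
python3 - <<'E'
from h import *
s=robot.get_state(); print(s)
a=save("scene","a1");b=save("side","a2");c=save("wrist","a3")
for cam in("scene","side","wrist"):
    m=robot.camera_model(cam); print(cam,{k:np.round(v,2).tolist() if not isinstance(v,str) else v for k,v in m.items()})
E
```

```text
pics
{'time_s': 0.0, 'joint_positions': array([ 1.22676226,  0.53714832, -0.00444347,  1.53885731,  0.00259787,
        1.06728179, -0.0712292 ]), 'joint_velocities': array([-0.0018244 , -0.00064362,  0.00074051,  0.00079984,  0.0001548 ,
       -0.00039297, -0.00135977]), 'effort': array([ 5.21840266e-04, -5.70981574e+01,  9.91065837e-01, -2.51597679e+01,
       -5.61597990e-02,  1.79747154e-02,  1.46142015e-04]), 'tcp_pos': array([ 178.11059159, -624.52626612,  256.85672973]), 'tool_rot': array([-3.10968224e+00, -4.34860955e-01,  5.52692884e-04]), 'wrist_force': array([0.13901439, 0.62851886, 0.52441476]), 'moment': array([0.00571584, 0.00472059, 0.0257927 ]), 'width': 0.994702345453763}
scene {'intrinsics': [[515.07, 0.0, 319.72], [0.0, 515.07, 243.22], [0.0, 0.0, 1.0]], 'extrinsics': [[0.72, -0.58, 0.38, 1079.37], [0.69, 0.6, -0.41, -524.01], [0.01, 0.56, 0.83, 1243.73], [0.0, 0.0, 0.0, 1.0]]}
side {'intrinsics': [[598.18, 0.0, 319.3], [0.0, 598.18, 242.89], [0.0, 0.0, 1.0]], 'extrinsics': [[-0.94, 0.24, -0.26, 45.38], [-0.35, -0.59, 0.72, 1356.37], [0.02, 0.77, 0.64, 1341.57], [0.0, 0.0, 0.0, 1.0]]}
wrist {'intrinsics': [[372.35, 0.0, 323.57], [0.0, 372.35, 236.95], [0.0, 0.0, 1.0]], 'extrinsics': [[0.27, 0.92, 0.29, 253.14], [-0.96, 0.26, 0.08, -604.12], [-0.0, -0.3, 0.95, 383.16], [0.0, 0.0, 0.0, 1.0]]}
```

View pics/a1.png

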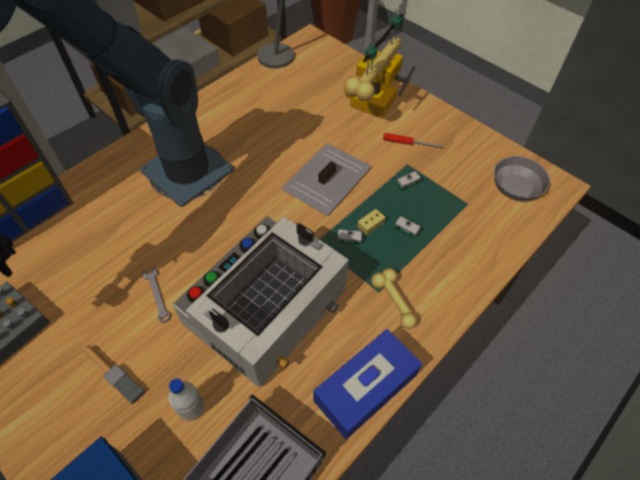

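View pics/a2.png

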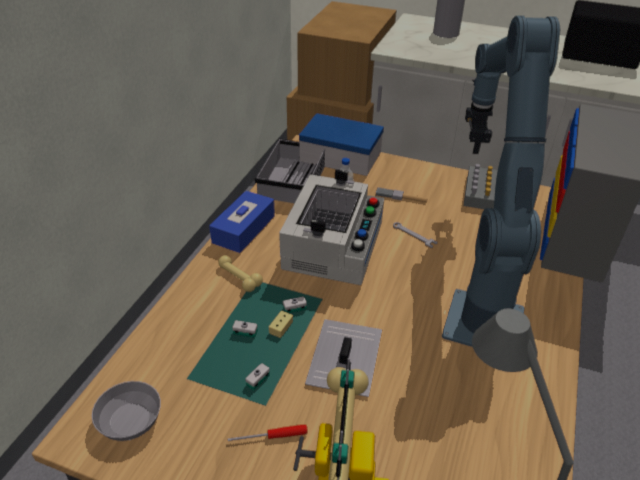

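```bash
python3 - <<'E'
from h import *
zs={"clamp1":0,"lid":0,"washer":0,"lock_left_grip":208,"lock_right_grip":208,"key_white_top":147,"key_blue_top":147,"key_green_top":147,"block":0,"bottle":0,"bone":0,"spanner":0}
for n,z in zs.items():
    for cam in("scene","side"):
        for r in robot.tip_of(cam,n)[:8]:
            if r["conf"]>.3: print(n,cam,round(r["conf"],2),np.round(r["centre"],1),np.round(atz(cam,r["centre"],z)[:2],1))
print(robot.get_state()["time_s"])
E
```

```text
clamp1 scene 0.85 [351.3 237. ] [556.4 172.8]
clamp1 scene 0.78 [406.2 226.4] [648.7 315.7]
clamp1 scene 0.73 [408.6 184.7] [552.6 449.5]
clamp1 side 0.85 [296.9 304.7] [556. 140.]
clamp1 side 0.67 [261. 380.] [537.7 443.6]
clamp1 side 0.62 [245.  327.1] [664.9 284.1]
lid scene 0.56 [326.8 177.5] [346.  291.2]
washer scene 0.65 [266.9 312.8] [ 558.4 -168. ]
lock_left_grip scene 0.73 [158.7 296. ] [ 438.4 -368.6]
lock_left_grip scene 0.63 [304.9 235.1] [558.1 -18.7]
lock_left_grip side 0.62 [317.7 223.9] [549.8 -17.6]
lock_right_grip scene 0.64 [407.3 184.1] [637. 286.]
lock_right_grip scene 0.52 [219.5 317.5] [ 578.6 -307.9]
lock_right_grip side 0.68 [339.3 173.3] [ 582.1 -313.1]
key_white_top scene 0.54 [260.2 230.6] [433.4 -59.8]
key_white_top scene 0.49 [392.9 300.6] [813.4  21.2]
key_white_top side 0.4 [361.7 238.5] [420.7 -73.2]
key_blue_top scene 0.65 [249.4 239.7] [434.6 -98.7]
key_blue_top side 0.63 [362.4 233.9] [425.7 -96.3]
key_green_top scene 0.52 [209.2 277. ] [ 446.6 -241.8]
key_green_top side 0.49 [368.8 208.1] [ 447.7 -237.7]
block scene 0.75 [369.2 223.8] [562.9 246.1]
block side 0.65 [283.4 324.1] [562.7 230.6]
bottle scene 0.7 [191.2 409.6] [ 615.6 -468. ]
bone scene 0.78 [393.6 298.2] [774.5 101.3]
bone side 0.9 [240.5 281.8] [765.9 111.6]
spanner scene 0.79 [159.7 298.8] [ 318.6 -340.6]
spanner scene 0.41 [413.  143.3] [450. 604.]
spanner scene 0.35 [114.1 373.3] [ 407.1 -544.4]
spanner side 0.55 [411.1 235.3] [ 307.5 -332.8]
1.35
```

The scene picture shows three clamps on the mat near pixels (351,237), (407,226) and (408,182). The block is at (371,220), the lid at (327,178) and the washer at (265,290). I'm moving the wrist camera over the area.

Emit:
jog_arm:
  series:
    - [0.088, 0.05, 0.05, 0.05, 0]
    - [0.088, 0.1, 0.09, 0.08, 0]
    - [0.088, 0.14, 0.13, 0.11, 0]
    - [0.088, 0.18, 0.18, 0.14, 0]
    - [0.088, 0.21, 0.23, 0.15, 0]
    - [0.088, 0.24, 0.28, 0.15, 0]
    - [0.088, 0.26, 0.33, 0.15, 0]
    - [0.088, 0.28, 0.38, 0.15, 0]

```text
time_s: 2.35
tcp_pos: [453.7, -255.9, 408.0]
tool_rot: [3.111, 0.435, 0.001]
wrist_force: [1.5, -0.4, 0.2]
width: 1.002
```

Emit:
jog_arm:
  series:
    - [0.088, 0.02, 0.05, 0, 0]
    - [0.088, 0.03, 0.11, 0, 0]
    - [0.088, 0.03, 0.17, 0, 0]
    - [0.088, 0.03, 0.23, 0, 0]
    - [0.088, 0.03, 0.29, 0, 0]
    - [0.088, 0.03, 0.35, 0, 0]
    - [0.088, 0.03, 0.35, 0, 0]
    - [0.088, 0.03, 0.35, 0, 0]

```text
time_s: 3.35
tcp_pos: [482.9, 91.6, 407.5]
tool_rot: [3.111, 0.435, -0.0]
wrist_force: [-0.2, -0.4, -0.2]
width: 0.995
```

```bash
cat >> h.py <<'E'
def look(names,cam="wrist",thr=.3):
    m=robot.camera_model(cam)
    for n,z in names.items():
        for r in robot.tip_of(cam,n)[:8]:
            if r["conf"]>thr: print(n,cam,round(r["conf"],2),np.round(r["centre"]),np.round(atz(cam,r["centre"],z,m)[:2],1))
E
python3 - <<'E'
from h import *
s=robot.get_state();print(s["tcp_pos"],s["tool_rot"],s["time_s"])
save("wrist","b1")
look({"clamp1":0,"lid":0,"lock_left_grip":208,"lock_right_grip":208,"key_white_top":147,"key_blue_top":147,"key_green_top":147,"block":0})
E
```

```text
[482.92656108  91.60706829 407.49938265] [ 3.11075243e+00  4.34669074e-01 -2.45434550e-04] 3.35
clamp1 wrist 0.87 [292. 108.] [562.7 156.7]
clamp1 wrist 0.83 [74. 57.] [545.7 446.7]
lid wrist 0.7 [178. 229.] [351.2 278.6]
lock_left_grip wrist 0.94 [460. 171.] [550.4 -14. ]
key_white_top wrist 0.64 [433. 275.] [433. -52.]
key_blue_top wrist 0.58 [479. 283.] [ 437.1 -105.8]
key_green_top wrist 0.72 [591. 306.] [ 445.4 -240.9]
block wrist 0.62 [230.  88.] [563.9 242.5]
```

View pics/b1.png

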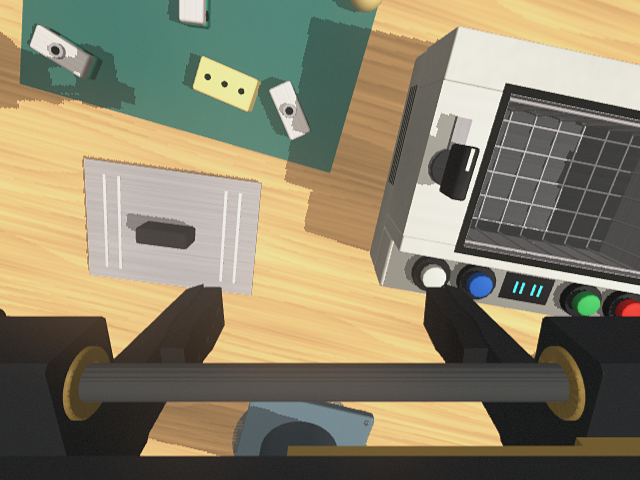

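The wrist view shows the bolt heads at (290,110) and (55,50), part of a third clamp at (193,10) and the block at (225,84). The lid is at (172,225), with its handle at (165,235). The washer's left lock is at (460,171), with white, blue and green keys at (433,275), (480,283) and (585,302). I'll fit poses by silhouette.

```bash
cat >> h.py <<'E'
from scipy.optimize import minimize
BOX={"clamp1":(68,30,32),"block":(75,42,30),"lid":(176,246,12)}
def fit(cam,name,m,thr=.4):
    """pose (x,y,yaw) of boxes by silhouette overlap with the network's masks"""
    L,W,H=BOX[name]; out=[]
    c=np.array([[x*L/2,y*W/2,z*H] for x in(-1,1) for y in(-1,1) for z in(0,1)])
    for r in robot.masks_of(cam,name):
        if r["conf"]<thr: continue
        mk=r["mask"].astype(np.uint8); p0=atz(cam,r["centre"],H/2,m)
        def cost(v):
            cs,sn=np.cos(v[2]),np.sin(v[2])
            P=[proj(cam,[v[0]+cs*a-sn*b,v[1]+sn*a+cs*b,z],m) for a,b,z in c]
            h=cv2.convexHull(np.array(P,np.float32)); im=np.zeros((480,640),np.uint8)
            cv2.fillConvexPoly(im,(h*16).round().astype(int),1,shift=4)
            return 1-(im&mk).sum()/max(1,(im|mk).sum())
        best=min((minimize(cost,[p0[0],p0[1],a],method="Nelder-Mead",options=dict(initial_simplex=[[p0[0]+i,p0[1]+j,a+k] for i,j,k in((0,0,0),(12,0,0),(0,12,0),(0,0,.25))],maxiter=70)) for a in np.arange(0,np.pi,np.pi/5)),key=lambda b:b.fun)
        v=best.x; yaw=(v[2]+np.pi/2)%np.pi-np.pi/2
        out.append((v[0],v[1],yaw)); print(name,cam,"conf %.2f IoU %.2f  x %.1f y %.1f yaw %.3f"%(r["conf"],1-best.fun,v[0],v[1],yaw))
    return out
E
python3 - <<'E'
from h import *
m=robot.camera_model("wrist")
for n in BOX: fit("wrist",n,m)
ms=robot.camera_model("scene"); robot.camera("scene"); fit("scene","clamp1",ms)
for r in robot.masks_of("wrist","lid")[:1]:
    print(cv2.minAreaRect(cv2.findNonZero(r["mask"].astype(np.uint8))))
E
```

```text
clamp1 wrist conf 0.95 IoU 0.92  x 658.7 y 304.4 yaw 0.184
clamp1 wrist conf 0.93 IoU 0.95  x 558.3 y 158.6 yaw 0.678
block wrist conf 0.73 IoU 0.93  x 567.4 y 244.3 yaw 1.485
lid wrist conf 0.92 IoU 0.96  x 349.0 y 284.1 yaw 0.136
clamp1 scene conf 0.79 IoU 0.85  x 558.0 y 159.0 yaw 0.760
clamp1 scene conf 0.72 IoU 0.80  x 549.2 y 450.1 yaw 1.419
((167.52182006835938, 225.82818603515625), (182.29800415039062, 115.3278579711914), 7.236922264099121)
```

Emit:
jog_arm:
  series:
    - [0.088, 0.03, 0.03, -0.05, 0.18]
    - [0.088, 0.06, 0.06, -0.1, 0.36]
    - [0.088, 0.075, 0.067, -0.16, 0.4]
    - [0.07, 0.075, 0.067, -0.2, 0.4]
    - [0.06, 0.075, 0.067, -0.2, 0.4]

```text
time_s: 4.72
tcp_pos: [555.8, 158.5, 204.4]
tool_rot: [-2.962, -1.045, 0.011]
wrist_force: [-0.2, 0.8, -0.4]
width: 0.797
```

```bash
python3 - <<'E'
from h import *
s=robot.get_state();print(s["tcp_pos"],s["tool_rot"],s["time_s"])
m=robot.camera_model("wrist");save("wrist","c1");fit("wrist","clamp1",m);fit("wrist","block",m)
E
```

```text
[555.75076209 158.49267098 204.4109496 ] [-2.96208563 -1.04488069  0.01125835] 4.725
clamp1 wrist conf 0.70 IoU 0.96  x 549.9 y 447.7 yaw 1.289
clamp1 wrist conf 0.56 IoU 0.94  x 558.6 y 158.2 yaw 0.665
block wrist conf 0.67 IoU 0.95  x 567.1 y 244.1 yaw 1.452
```

Emit:
jog_arm:
  series:
    - [0.06, 0, 0, -0.06, 0]
    - [0.06, 0, 0, -0.12, 0]
    - [0.06, 0, 0, -0.165, 0]
    - [0.06, 0, 0, -0.183, 0]
    - [0.06, 0, 0, -0.183, 0]
    - [0, 0, 0, -0.183, 0]
    - [0, 0, 0, -0.183, 0]
    - [0, 0, 0, -0.183, 0]

```text
time_s: 5.88
tcp_pos: [558.5, 159.3, 25.6]
tool_rot: [2.963, 1.044, 0.002]
wrist_force: [0.3, -0.3, -0.5]
width: 0.366
```

Emit:
jog_arm:
  series:
    - [0, 0, 0, 0, 0]
    - [0, 0, 0, 0.03, 0]
    - [0, 0, 0, 0.09, 0]
    - [0, 0, 0, 0.15, 0]
    - [0, 0, 0, 0.21, 0]
    - [0, 0, 0, 0.24, 0]
    - [0, 0, 0, 0.24, 0]

```text
time_s: 6.75
tcp_pos: [559.0, 159.7, 266.8]
tool_rot: [2.963, 1.044, 0.007]
wrist_force: [0.4, -0.0, -2.1]
width: 0.339
```

Emit:
jog_arm:
  series:
    - [0, 0, -0.05, 0.03, 0.17]
    - [0, 0, -0.1, 0.06, 0.34]
    - [0, 0, -0.15, 0.09, 0.51]
    - [0, 0, -0.2, 0.09, 0.68]
    - [0, 0, -0.25, 0.09, 0.85]
    - [0, 0.003, -0.29, 0.09, 0.976]
    - [0, 0.006, -0.324, 0.09, 0.976]
    - [0, 0.006, -0.324, 0.09, 0.976]

```text
time_s: 7.75
tcp_pos: [562.7, -168.5, 351.8]
tool_rot: [-2.132, -2.304, 0.004]
wrist_force: [-1.1, -0.5, -0.6]
width: 0.335
```

```bash
python3 - <<'E'
from h import *
s=robot.get_state();print(s["tcp_pos"],s["tool_rot"],s["time_s"],s["width"])
save("wrist","d1")
look({"lock_left_grip":208,"lock_right_grip":208,"key_white_top":147,"key_blue_top":147,"key_green_top":147,"washer":0})
E
```

```text
[ 562.69265433 -168.50899486  351.78509057] [-2.13191211 -2.30358143  0.00419378] 7.75 0.3345452876633428
key_white_top wrist 0.88 [173.  58.] [431.2 -50.1]
key_blue_top wrist 0.76 [181. 129.] [ 435.4 -105.1]
key_green_top wrist 0.57 [196. 273.] [ 446.3 -238.1]
washer wrist 0.85 [326. 179.] [ 565.  -159.1]
```

View pics/d1.png

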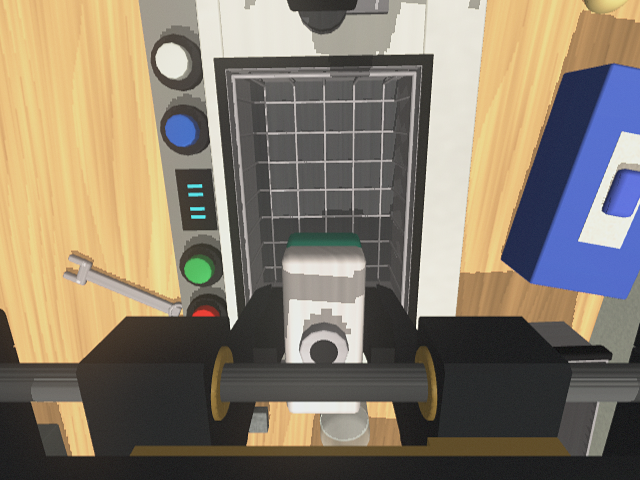

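The wrist view shows the clamp held over the tank, white, blue and green keys at (173,60), (181,130) and (201,270), and the tank frame's back corners at (215,58) and (433,54).

```bash
python3 - <<'E'
from h import *
m=robot.camera_model("wrist")
for p in((215,58),(433,54),(231,325),(420,300),(227,70),(419,66)): print(p,np.round(atz("wrist",p,170,m),1))
for c,n in(("scene","d2"),("side","d3")):
    robot.camera(c); look({"lock_left_grip":208,"lock_right_grip":208,"key_green_top":147},c)
E
```

```text
(215, 58) [472.1 -48.4 170. ]
(433, 54) [636.7 -31.8 170. ]
(231, 325) [ 486.8 -277.4  170. ]
(420, 300) [ 660.1 -236.5  170. ]
(227, 70) [481.3 -56.1 170. ]
(419, 66) [627.5 -40.9 170. ]
lock_left_grip scene 0.65 [303. 234.] [552.2 -18.6]
lock_left_grip scene 0.37 [259. 243.] [ 495.3 -113.2]
lock_right_grip scene 0.75 [404. 227.] [718.1 171.4]
lock_right_grip scene 0.65 [220. 314.] [ 573.3 -300.8]
key_green_top scene 0.64 [210. 277.] [ 449.1 -240.7]
lock_left_grip side 0.75 [318. 225.] [545.1 -11.4]
lock_right_grip side 0.68 [315. 226.] [555.3  -6.2]
key_green_top side 0.36 [370. 209.] [ 444.3 -236. ]
```

Emit:
jog_arm:
  series:
    - [0, 0.02, 0.055, 0, 0]
    - [0, 0.02, 0.055, -0.06, 0]
    - [0, 0.02, 0.055, -0.12, 0]
    - [0, 0.02, 0.055, -0.17, 0]
    - [0, 0.02, 0.055, -0.21, 0]
    - [0, 0.02, 0.055, -0.221, 0]
    - [0, 0.02, 0.055, -0.221, 0]
    - [0, 0.02, 0.055, -0.221, 0]

```text
time_s: 9.5
tcp_pos: [585.3, -109.8, 135.5]
tool_rot: [2.126, 2.31, 0.003]
wrist_force: [0.4, -0.0, -1.7]
width: 0.343
```

Emit:
jog_arm:
  series:
    - [0.045, 0, 0, 0, 0]
    - [0.045, 0, 0, 0, 0]
    - [0.045, 0, 0, 0.005, 0]
    - [0.045, 0, 0, 0.06, 0]
    - [0.045, 0, 0, 0.12, 0]
    - [0.06, 0, 0.03, 0.18, 0]
    - [0.088, 0.02, 0.09, 0.2, -0.18]
    - [0.088, 0.04, 0.15, 0.2, -0.36]

```text
time_s: 10.5
tcp_pos: [623.0, 34.0, 336.5]
tool_rot: [2.512, 1.881, 0.006]
wrist_force: [0.9, -0.3, -1.0]
width: 0.827
```

Emit:
jog_arm:
  series:
    - [0.088, 0, 0.05, 0, -0.18]
    - [0.088, 0, 0.1, 0, -0.36]
    - [0.088, 0.01, 0.15, 0, -0.54]
    - [0.088, 0.02, 0.2, -0.02, -0.72]
    - [0.088, 0.03, 0.24, -0.06, -0.9]
    - [0.07, 0.034, 0.262, -0.11, -1.08]
    - [0.06, 0.034, 0.262, -0.11, -1.11]
    - [0.06, 0.034, 0.262, -0.11, -1.11]

```text
time_s: 11.5
tcp_pos: [656.6, 294.4, 225.4]
tool_rot: [-3.128, -0.291, -0.003]
wrist_force: [-0.2, 0.2, 1.4]
width: 0.691
```

```bash
python3 - <<'E'
from h import *
s=robot.get_state();print(s["tcp_pos"],s["tool_rot"],2*np.arctan2(s["tool_rot"][1],s["tool_rot"][0]))
m=robot.camera_model("wrist");save("wrist","e1");fit("wrist","clamp1",m)
E
```

```text
[656.62748647 294.39849729 225.38785927] [-3.12809695 -0.29053553 -0.00343714] -6.097958061394226
clamp1 wrist conf 0.84 IoU 0.88  x 548.6 y 444.8 yaw 1.231
clamp1 wrist conf 0.81 IoU 0.95  x 656.9 y 303.1 yaw 0.182
```

Emit:
jog_arm:
  series:
    - [0.06, 0, 0, -0.06, 0]
    - [0.06, 0, 0, -0.12, 0]
    - [0.06, 0, 0, -0.14, 0]
    - [0.06, 0, 0, -0.14, 0]

```text
time_s: 12.1
tcp_pos: [656.1, 294.8, 84.1]
tool_rot: [-3.128, -0.288, -0.0]
wrist_force: [-0.2, 0.4, 1.0]
width: 0.677
```

Emit:
jog_arm:
  series:
    - [0.06, 0.001, 0.008, -0.03, 0]
    - [0.06, 0.001, 0.008, -0.059, 0]
    - [0.06, 0.001, 0.008, -0.059, 0]
    - [0, 0.001, 0.008, -0.059, 0]
    - [0, 0.001, 0.008, -0.059, 0]
    - [0, 0.001, 0.008, -0.059, 0]
    - [0, 0.001, 0.008, -0.03, 0]
    - [0, 0.001, 0.008, 0.03, 0]

```text
time_s: 13.1
tcp_pos: [654.5, 302.0, 111.5]
tool_rot: [3.126, 0.289, -0.009]
wrist_force: [0.6, 0.4, -1.9]
width: 0.34
```

Emit:
jog_arm:
  series:
    - [0, 0, -0.03, 0.06, 0.18]
    - [0, 0, -0.08, 0.12, 0.36]
    - [0, 0, -0.13, 0.17, 0.54]
    - [0, 0, -0.18, 0.2, 0.72]
    - [0, 0, -0.23, 0.2, 0.9]
    - [0, -0.02, -0.28, 0.2, 1.08]
    - [0, -0.04, -0.33, 0.2, 1.26]
    - [0, -0.05, -0.38, 0.2, 1.44]

```text
time_s: 14.1
tcp_pos: [605.4, -78.6, 313.7]
tool_rot: [2.155, 2.285, -0.001]
wrist_force: [1.2, 0.1, -2.3]
width: 0.336
```

Emit:
jog_arm:
  series:
    - [0, -0.006, -0.06, 0, 0.03]
    - [0, -0.012, -0.12, 0, 0.03]
    - [0, -0.012, -0.129, -0.03, 0.03]
    - [0, -0.012, -0.129, -0.09, 0.03]
    - [0, -0.012, -0.129, -0.15, 0.03]
    - [0, -0.012, -0.129, -0.178, 0.03]
    - [0, -0.012, -0.129, -0.178, 0.03]
    - [0, -0.012, -0.129, -0.178, 0.03]

```text
time_s: 15.1
tcp_pos: [595.6, -205.8, 137.0]
tool_rot: [2.126, 2.31, 0.002]
wrist_force: [1.5, -0.2, -1.8]
width: 0.337
```

Emit:
jog_arm:
  series:
    - [0.045, 0, 0, 0, 0]
    - [0.045, 0, 0, 0, 0]
    - [0.045, 0, 0, 0.01, 0]
    - [0.045, 0, 0, 0.07, 0]
    - [0.06, 0, 0, 0.13, 0]
    - [0.088, 0, 0, 0.19, 0]
    - [0.088, 0, 0, 0.25, 0]
    - [0.088, 0, 0, 0.28, 0]

```text
time_s: 16.1
tcp_pos: [595.3, -205.2, 420.3]
tool_rot: [2.123, 2.308, 0.004]
wrist_force: [-0.3, -0.2, -0.5]
width: 0.945
```

```bash
python3 - <<'E'
from h import *
s=robot.get_state();print(s["tcp_pos"])
save("wrist","f1")
look({"lock_left_grip":208,"lock_right_grip":208,"key_white_top":147,"key_blue_top":147,"key_green_top":147,"washer":0})
m=robot.camera_model("scene"); save("scene","f2"); fit("scene","clamp1",m)
E
```

```text
[ 595.29876802 -205.21867666  420.30796977]
lock_right_grip wrist 0.6 [292. 310.] [ 575.6 -315.8]
key_white_top wrist 0.82 [164.  19.] [433.5 -49.2]
key_white_top wrist 0.61 [128. 247.] [ 382.5 -283.6]
key_blue_top wrist 0.71 [167.  87.] [ 434.6 -109.7]
key_green_top wrist 0.7 [187. 217.] [ 450.1 -242.9]
washer wrist 0.55 [300. 143.] [ 564.  -162.8]
clamp1 scene conf 0.85 IoU 0.85  x 553.3 y -85.7 yaw -1.424
clamp1 scene conf 0.80 IoU 0.86  x 547.0 y 446.9 yaw 1.419
clamp1 scene conf 0.67 IoU 0.79  x 562.6 y -183.9 yaw -1.437
```

View pics/f1.png

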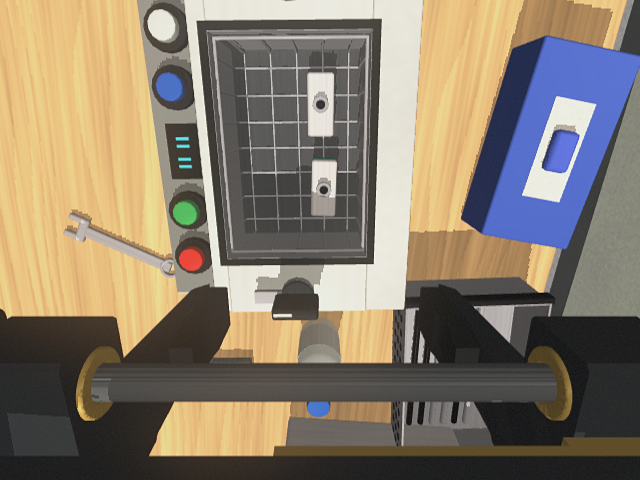

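Two clamps lie upright in the basket at (320,105) and (324,188). The tank frame's outer corners are at (198,22), (382,20), (373,263) and (219,262), and the right lock is at (294,298).

```bash
python3 - <<'E'
from h import *
m=robot.camera_model("wrist")
P=np.array([atz("wrist",p,170,m)[:2] for p in((198,22),(382,20),(373,263),(219,262))]);print(np.round(P,1),P.mean(0))
for i in range(4):
    d=P[(i+1)%4]-P[i]; print(np.linalg.norm(d),np.arctan2(d[1],d[0]))
g=cv2.cvtColor(cv2.imread("pics/f1.png"),6)
print(g[140,190:235].tolist(),g[140,355:395].tolist())
E
```

```text
[[ 470.5  -55. ]
 [ 632.3  -40.1]
 [ 652.3 -268.4]
 [ 489.  -281. ]] [ 561.04292867 -161.13612367]
162.48413999308792 0.09174940088421911
229.1882015213376 -1.4834321861502586
163.81509465640224 -3.0647794952264946
226.75115241546652 1.6523240853162273
[55, 59, 56, 56, 57, 57, 56, 48, 67, 219, 234, 231, 230, 230, 231, 230, 232, 241, 113, 56, 58, 56, 60, 60, 55, 58, 124, 88, 83, 81, 77, 164, 187, 166, 92, 82, 86, 84, 86, 84, 85, 84, 87, 85, 86] [93, 94, 97, 71, 73, 84, 85, 81, 105, 168, 187, 154, 85, 74, 125, 65, 62, 62, 61, 63, 64, 58, 88, 234, 228, 226, 226, 227, 226, 226, 226, 226, 226, 226, 226, 225, 226, 226, 225, 227]
```

Emit:
jog_arm:
  series:
    - [0.088, 0, 0.06, 0, 0]
    - [0.088, 0, 0.12, 0, -0.05]
    - [0.088, 0, 0.18, 0, -0.15]
    - [0.088, 0, 0.24, 0, -0.3]
    - [0.088, 0, 0.3, 0, -0.36]
    - [0.088, 0, 0.36, 0, -0.36]
    - [0.088, -0.01, 0.42, 0, -0.36]
    - [0.088, -0.02, 0.48, 0, -0.36]

```text
time_s: 17.55
tcp_pos: [574.1, 275.9, 414.5]
tool_rot: [-2.507, -1.893, 0.002]
wrist_force: [1.2, 1.6, -0.8]
width: 0.999
```

Emit:
jog_arm:
  series:
    - [0.088, 0, 0.05, -0.04, 0]
    - [0.088, -0.02, 0.1, -0.1, 0]
    - [0.088, -0.025, 0.15, -0.15, 0]
    - [0.06, -0.025, 0.17, -0.2, 0]
    - [0.06, -0.025, 0.17, -0.2, 0]
    - [0.06, -0.025, 0.17, -0.2, 0]

```text
time_s: 18.3
tcp_pos: [549.5, 443.8, 214.7]
tool_rot: [2.507, 1.894, -0.003]
wrist_force: [0.2, -0.7, 0.8]
width: 0.693
```

```bash
python3 - <<'E'
from h import *
s=robot.get_state();print(s["tcp_pos"],s["tool_rot"],2*np.arctan(s["tool_rot"][1]/s["tool_rot"][0]))
m=robot.camera_model("wrist");save("wrist","g1");fit("wrist","clamp1",m)
E
```

```text
[549.48334862 443.81253353 214.74150039] [ 2.50654508  1.89361145 -0.00277443] 1.2939813080448115
clamp1 wrist conf 0.61 IoU 0.92  x 547.9 y 447.5 yaw 1.305
```

Emit:
jog_arm:
  series:
    - [0.06, -0.001, 0.003, -0.06, 0]
    - [0.06, -0.001, 0.003, -0.12, 0]
    - [0.06, -0.001, 0.003, -0.17, 0]
    - [0.06, -0.001, 0.003, -0.19, 0]
    - [0.06, -0.001, 0.003, -0.19, 0]
    - [0, -0.001, 0.003, -0.19, 0]
    - [0, -0.001, 0.003, -0.19, 0]
    - [0, -0.001, 0.003, -0.19, 0]

```text
time_s: 19.4
tcp_pos: [549.1, 447.8, 26.6]
tool_rot: [-2.507, -1.893, -0.003]
wrist_force: [0.2, -0.4, 0.5]
width: 0.363
```

Emit:
jog_arm:
  series:
    - [0, 0, 0, 0.03, 0]
    - [0, 0, 0, 0.09, 0]
    - [0, 0, 0, 0.15, 0]
    - [0, 0, -0.03, 0.21, 0]
    - [0, 0, -0.09, 0.27, 0.05]
    - [0, 0, -0.15, 0.3, 0.1]
    - [0, 0, -0.21, 0.3, 0.2]
    - [0, 0, -0.27, 0.3, 0.3]

```text
time_s: 20.4
tcp_pos: [548.6, 197.4, 325.5]
tool_rot: [2.19, 2.25, 0.002]
wrist_force: [1.1, 0.2, -2.2]
width: 0.342
```

Emit:
jog_arm:
  series:
    - [0, 0, -0.06, 0, 0.065]
    - [0, 0, -0.12, 0, 0.065]
    - [0, 0, -0.18, 0, 0.065]
    - [0, 0, -0.24, 0, 0.065]
    - [0, 0, -0.3, 0, 0.065]
    - [0, 0, -0.34, 0, 0.065]
    - [0, 0, -0.34, 0, 0.065]

```text
time_s: 21.28
tcp_pos: [547.9, -145.3, 323.8]
tool_rot: [2.129, 2.31, -0.003]
wrist_force: [-0.8, 0.9, -1.2]
width: 0.336
```

Emit:
jog_arm:
  series:
    - [0, -0.01, -0.018, 0, 0]
    - [0, -0.01, -0.018, -0.06, 0]
    - [0, -0.01, -0.018, -0.12, 0]
    - [0, -0.01, -0.018, -0.17, 0]
    - [0, -0.01, -0.018, -0.188, 0]
    - [0, -0.01, -0.018, -0.188, 0]
    - [0, -0.01, -0.018, -0.188, 0]
    - [0.045, -0.01, -0.018, -0.188, 0]

```text
time_s: 22.28
tcp_pos: [539.9, -159.2, 138.0]
tool_rot: [2.12, 2.315, 0.002]
wrist_force: [-0.1, -0.7, 0.1]
width: 0.426
```

Emit:
jog_arm:
  series:
    - [0.045, 0, 0, 0, 0]
    - [0.045, 0, 0, 0.01, 0]
    - [0.045, 0, 0, 0.07, 0]
    - [0.06, 0, 0, 0.13, 0]
    - [0.088, 0, -0.02, 0.19, 0]
    - [0.088, 0.01, -0.05, 0.25, 0]
    - [0.088, 0.01, -0.06, 0.3, 0]
    - [0.088, 0.01, -0.06, 0.3, 0]

```text
time_s: 23.28
tcp_pos: [550.1, -219.9, 441.3]
tool_rot: [2.118, 2.309, 0.005]
wrist_force: [-0.2, 0.4, 0.7]
width: 0.998
```

```bash
python3 - <<'E'
from h import *
s=robot.get_state();print(s["tcp_pos"])
save("wrist","i1")
look({"lock_left_grip":208,"lock_right_grip":208,"washer":0})
m=robot.camera_model("side"); b=save("side","i2"); fit("side","clamp1",m)
m=robot.camera_model("scene"); a=save("scene","i3"); fit("scene","clamp1",m); fit("scene","lid",m)
w=cv2.imread("pics/i1.png"); sc=cv2.imread("pics/i3.png")
cv2.imwrite("pics/i4.png",np.hstack([w[:,120:460],sc[120:400,150:510][:,:].copy() if 0 else cv2.resize(sc[130:370,160:480],(460,345)) if 0 else cv2.copyMakeBorder(cv2.resize(sc[130:370,160:480],(460,345)),0,135,0,0,0)]))
E
```

```text
[ 550.14856135 -219.88173916  441.30049242]
lock_right_grip wrist 0.96 [339. 292.] [ 574.7 -312.1]
lock_right_grip wrist 0.62 [332. 133.] [ 552.5 -152.7]
washer wrist 0.66 [334. 132.] [ 561.6 -157.3]
clamp1 side conf 0.67 IoU 0.75  x 597.8 y -303.0 yaw -1.532
clamp1 side conf 0.57 IoU 0.26  x 473.3 y -263.8 yaw -1.313
clamp1 side conf 0.44 IoU 0.48  x 571.7 y -276.8 yaw -1.134
clamp1 scene conf 0.75 IoU 0.77  x 497.7 y -131.3 yaw 1.341
clamp1 scene conf 0.73 IoU 0.93  x 552.5 y -83.6 yaw -1.523
clamp1 scene conf 0.70 IoU 0.98  x 534.7 y -184.2 yaw -1.555
clamp1 scene conf 0.51 IoU 0.49  x 598.3 y -462.8 yaw -0.680
lid scene conf 0.64 IoU 0.95  x 349.0 y 288.7 yaw 0.146
```

View pics/i4.png

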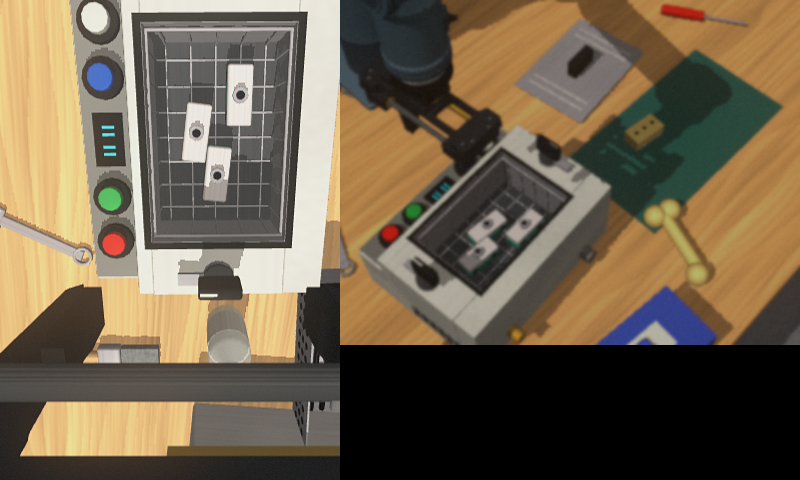

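All three clamps lie flat in the basket and no others are visible. The lid comes next.

Emit:
jog_arm:
  series:
    - [0.088, -0.005, 0.06, 0, 0]
    - [0.088, -0.015, 0.12, 0, 0]
    - [0.088, -0.03, 0.18, 0, 0]
    - [0.088, -0.05, 0.24, 0, 0]
    - [0.088, -0.08, 0.29, 0, 0.05]
    - [0.088, -0.11, 0.34, 0, 0.05]
    - [0.088, -0.14, 0.39, 0, 0.05]
    - [0.088, -0.16, 0.43, 0, 0.05]

```text
time_s: 24.72
tcp_pos: [386.7, 213.0, 436.2]
tool_rot: [2.06, 2.37, -0.0]
wrist_force: [0.6, -0.0, -0.1]
width: 0.998
```

Emit:
jog_arm:
  series:
    - [0.088, -0.02, 0.05, -0.03, 0]
    - [0.088, -0.038, 0.072, -0.08, 0]
    - [0.088, -0.038, 0.072, -0.12, 0]
    - [0.088, -0.038, 0.072, -0.12, 0]
    - [0.088, -0.038, 0.072, -0.12, 0]

```text
time_s: 25.35
tcp_pos: [351.2, 283.5, 317.5]
tool_rot: [2.063, 2.369, 0.002]
wrist_force: [1.0, 0.1, -0.1]
width: 1.0
```

```bash
python3 - <<'E'
from h import *
m=robot.camera_model("wrist")
s=robot.get_state();print(s["tcp_pos"],2*np.arctan(s["tool_rot"][1]/s["tool_rot"][0]))
im=save("wrist","j1"); fit("wrist","lid",m)
g=cv2.cvtColor(im,cv2.COLOR_RGB2GRAY)
a=cv2.imread("pics/j1.png")
# tank corners from i1 need i1 camera; done separately
E
```

```text
[351.2223903  283.49397899 317.48422678] 1.7083210460989882
lid wrist conf 0.60 IoU 0.99  x 350.1 y 283.6 yaw 0.135
```

View pics/j1.png

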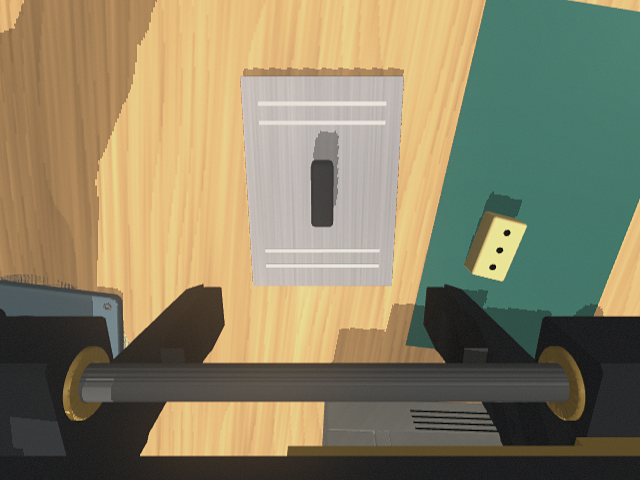

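The lid is centred at (322,180), square in the view, with its handle at (322,193) along the tool x axis.

Emit:
jog_arm:
  series:
    - [0.07, -0.001, 0, -0.06, 0]
    - [0.06, -0.001, 0, -0.12, 0]
    - [0.06, -0.001, 0, -0.18, 0]
    - [0.06, -0.001, 0, -0.24, 0]
    - [0.06, -0.001, 0, -0.275, 0]
    - [0.06, -0.001, 0, -0.28, 0]
    - [0.06, -0.001, 0, -0.28, 0]
    - [0, -0.001, 0, -0.28, 0]

```text
time_s: 26.45
tcp_pos: [350.9, 283.8, 37.8]
tool_rot: [2.063, 2.368, 0.005]
wrist_force: [-0.2, -0.1, 0.9]
width: 0.59
```

Emit:
jog_arm:
  series:
    - [0, 0, 0, 0, 0]
    - [0, 0, 0, 0, 0]
    - [0, 0, 0, 0, 0]
    - [0, 0, 0, 0.01, 0]
    - [0, 0, 0, 0.04, 0]
    - [0, 0, 0, 0.08, 0]
    - [0, 0, 0, 0.12, 0]
    - [0, 0, 0, 0.16, 0]

```text
time_s: 27.45
tcp_pos: [348.9, 282.6, 197.5]
tool_rot: [-2.062, -2.37, 0.002]
wrist_force: [0.6, -0.0, -3.2]
width: 0.264
```

Emit:
jog_arm:
  series:
    - [0, 0, 0, 0.04, 0]
    - [0, 0.01, 0, 0.08, 0]
    - [0, 0.03, -0.02, 0.12, -0.02]
    - [0, 0.06, -0.05, 0.13, -0.04]
    - [0, 0.09, -0.09, 0.13, -0.05]
    - [0, 0.12, -0.13, 0.13, -0.05]
    - [0, 0.14, -0.18, 0.13, -0.05]
    - [0, 0.16, -0.23, 0.13, -0.05]

```text
time_s: 28.45
tcp_pos: [509.3, 51.6, 326.2]
tool_rot: [-2.12, -2.318, 0.001]
wrist_force: [1.1, 0.3, -3.1]
width: 0.269
```

Emit:
jog_arm:
  series:
    - [0, 0.02, -0.05, 0, 0]
    - [0, 0.035, -0.1, 0, 0]
    - [0, 0.045, -0.14, 0, 0]
    - [0, 0.05, -0.17, 0, 0]
    - [0, 0.053, -0.195, 0, 0]
    - [0, 0.053, -0.21, 0, 0]
    - [0, 0.053, -0.213, 0, 0]
    - [0, 0.053, -0.213, 0, 0]

```text
time_s: 29.45
tcp_pos: [562.4, -158.8, 326.2]
tool_rot: [-2.12, -2.318, -0.0]
wrist_force: [0.4, 0.2, -2.8]
width: 0.27
```

```bash
python3 - <<'E'
from h import *
m=robot.camera_model("wrist")
s=robot.get_state();print(s["tcp_pos"],s["wrist_force"],s["width"],2*np.arctan(s["tool_rot"][1]/s["tool_rot"][0]))
im=save("wrist","k1")
z=s["tcp_pos"][2]-38
for r in robot.masks_of("wrist","lid")[:1]: print(r["conf"],cv2.minAreaRect(cv2.findNonZero(r["mask"].astype(np.uint8))))
BOX["lid"]=(176,246,4)
look({"lock_left_grip":208,"key_white_top":147,"key_blue_top":147})
E
```

```text
[ 562.37045744 -158.84082776  326.20681707] [ 0.40463728  0.2005987  -2.82610981] 0.26995556458577474 1.6601583815942902
0.62 ((323.9999694824219, 221.99996948242188), (489.99993896484375, 443.99993896484375), 0.0)
```

View pics/k1.png

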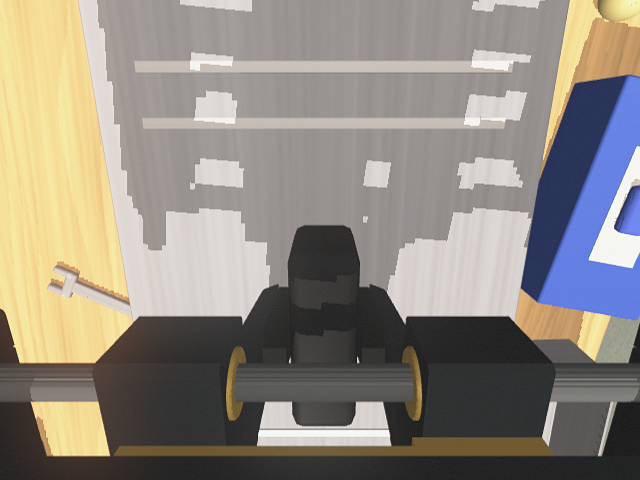

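The lid hangs square to the tool (stripes level at rows 67 and 123). I'm lowering it slowly and watching the force.

Emit:
jog_arm:
  series:
    - [0, 0.001, -0.003, -0.04, 0]
    - [0, 0.001, -0.003, -0.08, 0]
    - [0, 0.001, -0.003, -0.1, 0]
    - [0, 0.001, -0.003, -0.113, 0]
    - [0, 0.001, -0.003, -0.117, 0]
    - [0, 0.001, -0.003, -0.117, 0]

```text
time_s: 30.45
tcp_pos: [564.1, -162.9, 209.9]
tool_rot: [2.121, 2.316, 0.001]
wrist_force: [0.0, 0.4, -2.9]
width: 0.268
```

Emit:
jog_arm:
  series:
    - [0, 0, 0, -0.002, 0]
    - [0, 0, 0, -0.004, 0]
    - [0, 0, 0, -0.006, 0]
    - [0, 0, 0, -0.006, 0]

```text
time_s: 30.95
tcp_pos: [563.5, -163.0, 203.0]
tool_rot: [-2.121, -2.317, 0.0]
wrist_force: [-0.1, -0.4, -2.3]
width: 0.268
```

Emit:
jog_arm:
  series:
    - [0, 0, 0, -0.001, 0]
    - [0, 0, 0, -0.002, 0]
    - [0, 0, 0, -0.003, 0]
    - [0, 0, 0, -0.004, 0]
    - [0, 0, 0, -0.004, 0]

```text
time_s: 31.58
tcp_pos: [563.5, -163.0, 199.0]
tool_rot: [-2.121, -2.317, 0.0]
wrist_force: [-1.0, 0.5, -3.1]
width: 0.267
```

Emit:
jog_arm:
  series:
    - [0, 0, 0, -0.001, 0]
    - [0, 0, 0, -0.002, 0]
    - [0, 0, 0, -0.003, 0]
    - [0, 0, 0, -0.003, 0]
    - [0, 0, 0, -0.003, 0]

```text
time_s: 32.2
tcp_pos: [563.7, -163.0, 198.4]
tool_rot: [2.121, 2.316, -0.002]
wrist_force: [-8.1, -0.1, 17.1]
width: 0.268
```

Emit:
jog_arm:
  series:
    - [0, 0, 0, 0.002, 0]
    - [0.06, 0, 0, 0.002, 0]
    - [0.06, 0, 0, 0.002, 0]
    - [0.06, 0, 0, 0.01, 0]
    - [0.06, 0, 0, 0.07, 0]
    - [0.06, 0, 0, 0.13, 0]
    - [0.06, 0, -0.03, 0.19, 0]
    - [0.06, 0, -0.06, 0.22, 0]

```text
time_s: 33.2
tcp_pos: [564.3, -222.8, 420.1]
tool_rot: [2.117, 2.316, 0.003]
wrist_force: [0.9, -0.3, -0.9]
width: 0.684
```

```bash
python3 - <<'E'
from h import *
s=robot.get_state();print(s["tcp_pos"])
w=save("wrist","l1")
look({"lock_left_grip":208,"lock_right_grip":208,"key_white_top":147,"key_blue_top":147,"key_green_top":147,"lid":162})
a=save("side","l2"); look({"lock_left_grip":208,"lock_right_grip":208,"lid":162},"side")
b=save("scene","l3"); look({"lock_left_grip":208,"lock_right_grip":208,"lid":162},"scene")
c=cv2.resize(a[140:290,260:400],None,fx=2.6,fy=2.6); d=cv2.resize(b[200:390,165:360],None,fx=2.05,fy=2.05)
h=max(c.shape[0],d.shape[0]); p=lambda i:cv2.copyMakeBorder(i,0,h-i.shape[0],0,0,0)
cv2.imwrite("pics/l4.png",np.hstack([p(c),p(d)])[:,:,::-1])
E
```

```text
[ 564.26561723 -222.77747868  420.10738359]
lock_right_grip wrist 0.68 [326. 299.] [ 577.8 -324.7]
key_white_top wrist 0.87 [195.   8.] [431.8 -61.9]
key_blue_top wrist 0.78 [198.  67.] [ 433.8 -113. ]
key_green_top wrist 0.59 [214. 199.] [ 448.6 -245.4]
lid wrist 0.84 [327. 139.] [ 566.4 -170.5]
lock_left_grip side 0.73 [319. 225.] [545.  -14.7]
lock_right_grip side 0.56 [340. 177.] [ 572.1 -292.8]
lid side 0.77 [329. 211.] [ 559.6 -151.6]
lock_left_grip scene 0.78 [304. 234.] [553.6 -17.6]
lock_left_grip scene 0.46 [412. 145.] [555.6 408.6]
lock_right_grip scene 0.83 [216. 318.] [ 574.2 -312.8]
lid scene 0.83 [266. 283.] [ 565.4 -161.9]
```

View pics/l1.png

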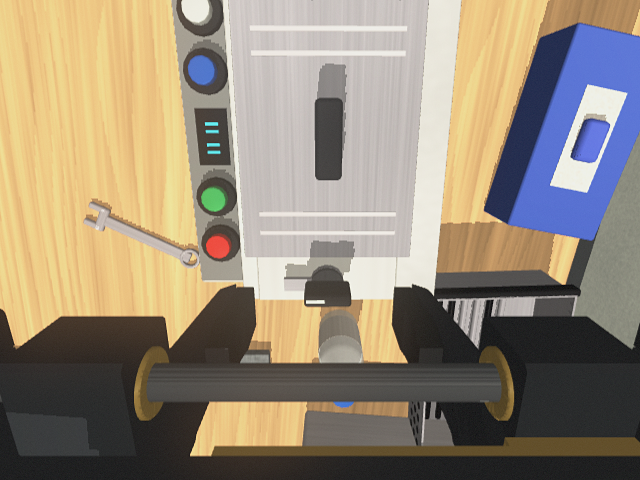

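View pics/l4.png

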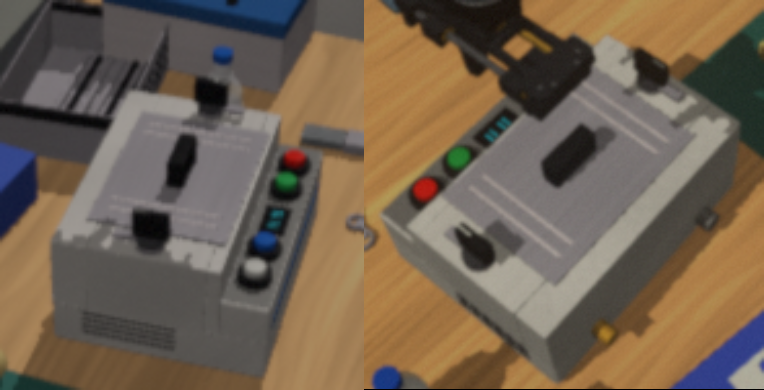

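The lid lies flat and centred: its near corners at (248,257) and (410,256) run parallel to the housing edges. The right lock bar is at (327,295). I'm moving over it with the tool turned so that it closes across the bar.

Emit:
jog_arm:
  series:
    - [0.06, 0.012, -0.04, 0, 0.18]
    - [0.06, 0.012, -0.089, -0.02, 0.36]
    - [0.06, 0.012, -0.089, -0.04, 0.54]
    - [0.06, 0.012, -0.089, -0.06, 0.72]
    - [0.06, 0.012, -0.089, -0.08, 0.9]
    - [0.06, 0.012, -0.089, -0.1, 1.08]
    - [0.06, 0.012, -0.089, -0.12, 1.26]
    - [0.06, 0.012, -0.089, -0.12, 1.44]

```text
time_s: 34.95
tcp_pos: [574.7, -312.1, 294.2]
tool_rot: [-0.058, -3.138, -0.001]
wrist_force: [-0.7, 0.3, -0.3]
width: 0.681
```

Emit:
jog_arm:
  series:
    - [0.06, 0, 0, 0, 0.13]
    - [0.06, 0, 0, 0, 0.13]
    - [0.06, 0, 0, 0, 0.13]

```text
time_s: 35.33
tcp_pos: [575.6, -312.0, 296.1]
tool_rot: [-0.133, 3.139, -0.0]
wrist_force: [0.7, -1.2, -0.0]
width: 0.68
```

```bash
python3 - <<'E'
from h import *
m=robot.camera_model("wrist")
s=robot.get_state();print(s["tcp_pos"],s["tool_rot"],s["joint_positions"],2*np.arctan(s["tool_rot"][1]/s["tool_rot"][0])%np.pi)
w=save("wrist","m1")
look({"lock_right_grip":208,"key_green_top":147,"key_blue_top":147})
for r in robot.masks_of("wrist","lock_right_grip")[:2]:
    mk=r["mask"].astype(np.uint8); R=cv2.minAreaRect(cv2.findNonZero(mk)); print(r["conf"],R)
E
```

```text
[ 575.58920508 -312.02733916  296.1492546 ] [-1.32763178e-01  3.13870237e+00 -9.94490457e-05] [ 1.09824841  0.78559635 -1.14811183  1.43899658  0.71767799  1.37476806
  1.58108798] 0.08454709511921399
lock_right_grip wrist 0.68 [323. 259.] [ 580.5 -312.3]
lock_right_grip wrist 0.37 [450.  51.] [ 459.6 -256. ]
key_green_top wrist 0.83 [447.  48.] [ 446.3 -240.4]
0.63 ((322.9338684082031, 234.13104248046875), (122.06848907470703, 51.67375564575195), 76.18497467041016)
```

View pics/m1.png

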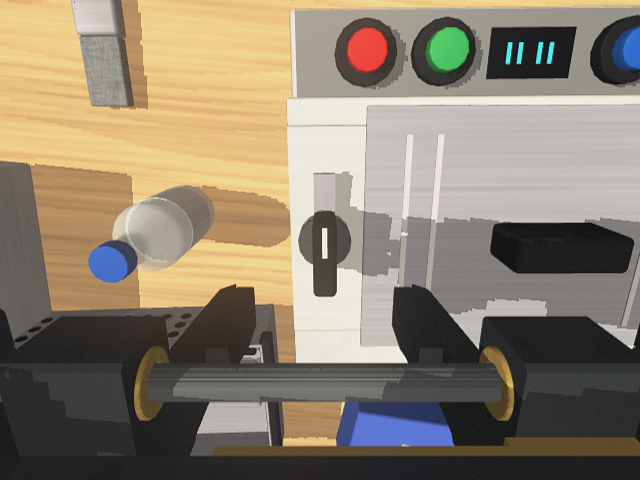

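The right knob bar is at (325,253) on its disc at (325,241). The lid is flat.

```bash
python3 - <<'E'
from h import *
m=robot.camera_model("wrist")
print(atz("wrist",(325,241),186,m),atz("wrist",(325,212),222,m),atz("wrist",(325,283),222,m),atz("wrist",(325,296),186,m))
print(atz("wrist",(447,49),147,m))
E
```

```text
[ 575.85375791 -311.45828882  186.        ] [ 547.57182758 -314.06195139  222.        ] [ 590.06706858 -310.34470131  222.        ] [ 616.08080926 -307.9394475   186.        ]
[ 446.81222653 -240.62030393  147.        ]
```

Emit:
jog_arm:
  series:
    - [0.06, 0, 0, -0.04, 0]
    - [0.05, 0, 0, -0.07, 0]
    - [0.05, 0, 0, -0.085, 0]
    - [0.05, 0, 0, -0.085, 0]
    - [0, 0, 0, -0.085, 0]
    - [0, 0, 0, -0.085, 0]
    - [0, 0, 0, -0.085, 0]
    - [0, 0, 0, -0.085, 0]

```text
time_s: 36.58
tcp_pos: [575.7, -311.5, 211.5]
tool_rot: [-0.137, 3.138, 0.001]
wrist_force: [-1.1, -3.2, 1.3]
width: 0.155
```

Emit:
jog_arm:
  series:
    - [0, 0, 0, 0, -0.15]
    - [0, 0, 0, 0, -0.3]
    - [0, 0, 0, 0, -0.45]
    - [0, 0, 0, 0, -0.6]
    - [0, 0, 0, 0, -0.75]
    - [0, 0, 0, 0, -0.9]
    - [0, 0, 0, 0, -1.05]
    - [0, 0, 0, 0, -1.2]

```text
time_s: 37.58
tcp_pos: [576.2, -310.6, 211.5]
tool_rot: [1.664, 2.664, 0.003]
wrist_force: [1.3, 2.7, 0.1]
width: 0.154
```

Emit:
jog_arm:
  series:
    - [0, 0, 0, 0, -0.1]
    - [0, 0, 0, 0, -0.15]
    - [0, 0, 0, 0, -0.15]

```text
time_s: 37.95
tcp_pos: [576.4, -310.5, 211.5]
tool_rot: [1.852, 2.537, 0.003]
wrist_force: [2.5, 3.7, 1.3]
width: 0.154
```

Emit:
jog_arm:
  series:
    - [0.05, 0, 0, 0, 0]
    - [0.05, 0, 0, 0, 0]
    - [0.05, 0, 0, 0.03, 0]
    - [0.05, 0, 0, 0.085, 0]
    - [0.06, 0, 0.06, 0.085, 0.17]
    - [0.06, -0.01, 0.12, 0.085, 0.34]
    - [0.06, -0.02, 0.18, 0.085, 0.51]
    - [0.06, -0.025, 0.24, 0.085, 0.68]

```text
time_s: 38.95
tcp_pos: [549.8, -71.1, 296.2]
tool_rot: [0.895, 3.011, -0.002]
wrist_force: [0.8, 1.5, -0.8]
width: 0.678
```

Emit:
jog_arm:
  series:
    - [0.06, -0.001, 0.058, 0, 0.17]
    - [0.06, -0.001, 0.058, 0, 0.34]
    - [0.06, -0.001, 0.058, 0, 0.51]
    - [0.06, -0.001, 0.058, 0, 0.67]
    - [0.06, -0.001, 0.058, 0, 0.67]
    - [0.06, -0.001, 0.058, 0, 0.67]

```text
time_s: 39.7
tcp_pos: [549.6, -14.3, 296.1]
tool_rot: [0.132, -3.139, 0.0]
wrist_force: [-0.1, 0.5, -0.2]
width: 0.681
```

```bash
python3 - <<'E'
from h import *
m=robot.camera_model("wrist")
s=robot.get_state();print(s["tcp_pos"],s["tool_rot"],s["joint_positions"],2*np.arctan(s["tool_rot"][1]/s["tool_rot"][0])%np.pi)
w=save("wrist","n1")
look({"lock_left_grip":208,"lock_right_grip":208,"key_white_top":147,"key_blue_top":147,"key_green_top":147})
E
```

```text
[549.5784402  -14.30995077 296.0821261 ] [ 1.31618449e-01 -3.13880696e+00  4.05122536e-04] [ 0.79365543  0.61878726 -1.21390629  1.71953936  0.61147267  1.24403132
  1.08530924] 0.08381616861046481
lock_left_grip wrist 0.74 [324. 251.] [549.2 -14.2]
lock_right_grip wrist 0.31 [392. 364.] [625.9  37.7]
key_white_top wrist 0.56 [280.  46.] [428.3 -54.2]
key_blue_top wrist 0.9 [196.  48.] [ 434.2 -109.9]
key_green_top wrist 0.69 [ 3. 52.] [ 447.5 -238.7]
```

View pics/n1.png

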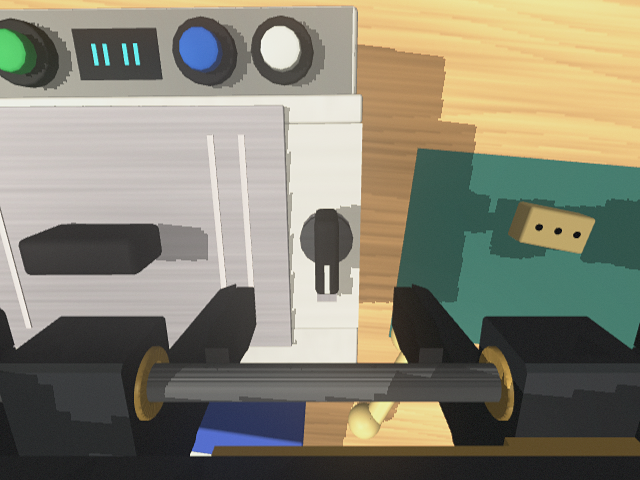

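The left knob bar is at (326,252) on its disc at (327,237), almost directly under the tool. White is at (280,48), blue at (200,48) and green at (8,50).

Emit:
jog_arm:
  series:
    - [0.06, -0.001, 0.001, -0.04, 0]
    - [0.05, -0.001, 0.001, -0.07, 0]
    - [0.05, -0.001, 0.001, -0.085, 0]
    - [0.05, -0.001, 0.001, -0.085, 0]
    - [0, -0.001, 0.001, -0.085, 0]
    - [0, -0.001, 0.001, -0.085, 0]
    - [0, -0.001, 0.001, -0.085, 0]
    - [0, -0.001, 0.001, -0.085, 0]

```text
time_s: 41.0
tcp_pos: [548.7, -12.7, 211.5]
tool_rot: [-0.137, 3.138, 0.001]
wrist_force: [-0.5, -1.6, 1.4]
width: 0.155
```

Emit:
jog_arm:
  series:
    - [0, 0, 0, 0, -0.15]
    - [0, 0, 0, 0, -0.3]
    - [0, 0, 0, 0, -0.45]
    - [0, 0, 0, 0, -0.6]
    - [0, 0, 0, 0, -0.75]
    - [0, 0, 0, 0, -0.9]
    - [0, 0, 0, 0, -1.05]
    - [0, 0, 0, 0, -1.2]

```text
time_s: 42.0
tcp_pos: [548.8, -12.5, 211.5]
tool_rot: [1.665, 2.663, 0.001]
wrist_force: [0.7, 0.9, -0.7]
width: 0.158
```

Emit:
jog_arm:
  series:
    - [0, 0, 0, 0, -0.1]
    - [0, 0, 0, 0, -0.15]
    - [0, 0, 0, 0, -0.15]

```text
time_s: 42.38
tcp_pos: [548.9, -12.5, 211.5]
tool_rot: [1.853, 2.536, 0.001]
wrist_force: [0.9, 1.6, 0.9]
width: 0.154
```

Emit:
jog_arm:
  series:
    - [0.05, 0, 0, 0, 0]
    - [0.05, 0, 0, 0, 0]
    - [0.05, 0, 0, 0.03, 0]
    - [0.05, 0, 0, 0.09, 0]
    - [0.06, -0.03, -0.01, 0.12, -0.18]
    - [0.06, -0.06, -0.03, 0.14, -0.36]
    - [0.06, -0.09, -0.04, 0.14, -0.54]
    - [0.06, -0.1, -0.04, 0.14, -0.72]

```text
time_s: 43.38
tcp_pos: [447.0, -54.2, 351.2]
tool_rot: [2.635, 1.709, -0.002]
wrist_force: [1.0, 0.5, 0.5]
width: 0.681
```

Emit:
jog_arm:
  series:
    - [0.06, 0, -0.02, 0, -0.18]
    - [0.06, 0, -0.04, 0, -0.36]
    - [0.06, 0, -0.06, 0, -0.54]
    - [0.03, 0, -0.06, 0, -0.72]
    - [0.0, 0, -0.06, 0, -0.9]
    - [0, 0, -0.06, 0, -1.07]
    - [0, 0, -0.06, 0, -1.07]
    - [0, 0, -0.06, 0, -1.07]

```text
time_s: 44.38
tcp_pos: [448.5, -112.9, 351.1]
tool_rot: [-3.138, -0.145, 0.0]
wrist_force: [0.3, 0.2, 0.6]
width: 0.14
```

```bash
python3 - <<'E'
from h import *
m=robot.camera_model("wrist")
s=robot.get_state();print(s["tcp_pos"],s["joint_positions"],2*np.arctan(s["tool_rot"][1]/s["tool_rot"][0]),s["width"])
w=save("wrist","o1"); b=save("scene","o2"); a=save("side","o3")
for c in("scene","side"): look({"key_white_top":147,"key_blue_top":147,"key_green_top":147},c)
c=cv2.resize(a[140:290,260:400],None,fx=2.5,fy=2.5); d=cv2.resize(b[200:390,165:360],None,fx=2,fy=2)
h=max(c.shape[0],d.shape[0]); p=lambda i:cv2.copyMakeBorder(i,0,h-i.shape[0],0,0,0)
x=np.hstack([p(c),p(d)]); cv2.imwrite("pics/o4.png",cv2.resize(x,None,fx=1,fy=1)[:,:,::-1])
E
```

```text
[ 448.47250066 -112.90759419  351.0695326 ] [ 0.7449446   0.16507932 -0.66036388  1.86714981  0.11084395  1.14620547
 -1.43302581] 0.09241488872634537 0.14024335440310862
key_white_top scene 0.55 [264. 229.] [435.9 -49.4]
key_blue_top scene 0.68 [248. 241.] [ 433.2 -104. ]
key_green_top scene 0.56 [210. 279.] [ 452.9 -244.8]
key_white_top side 0.63 [361. 238.] [422.  -73.2]
key_blue_top side 0.58 [360. 233.] [434.7 -97.1]
key_blue_top side 0.32 [364. 242.] [409.7 -59.3]
key_green_top side 0.47 [369. 210.] [ 444.  -226.9]
```

View pics/o1.png

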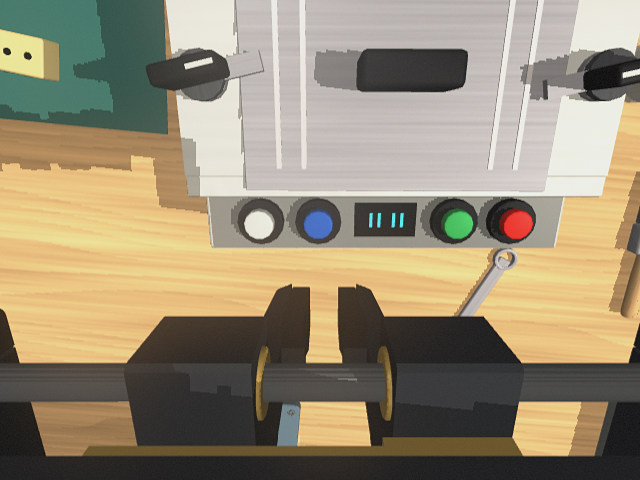

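View pics/o4.png

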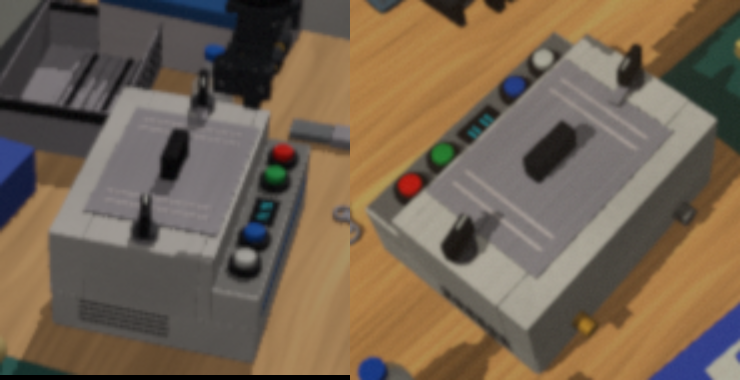

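Both lock bars are turned, with their tongues over the lid edges: left knob at (188,70), tongue to (262,62); right knob at (610,75), tongue to (540,88). White is at (258,223), blue at (318,223), green at (459,222) and red at (515,222).

```bash
python3 - <<'E'
from h import *
for p in((258,223),(318,223),(459,222),(515,222)): print(atz("wrist",p,147))
E
```

```text
[431.73212255 -54.39266067 147.        ]
[ 436.61573243 -109.27001277  147.        ]
[ 449.02757669 -238.02808926  147.        ]
[ 453.58060552 -289.19108598  147.        ]
```

Emit:
jog_arm:
  series:
    - [0, -0.01, 0.03, -0.02, 0]
    - [0, -0.017, 0.059, -0.06, 0]
    - [0, -0.017, 0.059, -0.12, 0]
    - [0, -0.017, 0.059, -0.16, 0]
    - [0, -0.017, 0.059, -0.176, 0]
    - [0, -0.017, 0.059, -0.176, 0]
    - [0, -0.017, 0.059, -0.176, 0]

```text
time_s: 45.7
tcp_pos: [432.8, -54.1, 176.5]
tool_rot: [3.138, 0.139, 0.004]
wrist_force: [0.4, 0.3, -0.3]
width: 0.006
```

Emit:
jog_arm:
  series:
    - [0, 0, 0, -0.006, 0]
    - [0, 0, 0, -0.01, 0]
    - [0, 0, 0, -0.013, 0]
    - [0, 0, 0, -0.015, 0]
    - [0, 0, 0, -0.016, 0]
    - [0, 0, 0, -0.016, 0]

```text
time_s: 46.45
tcp_pos: [432.1, -54.2, 160.2]
tool_rot: [3.137, 0.139, 0.001]
wrist_force: [-3.4, -1.7, 18.4]
width: 0.003
```

White is fully down: 18 N at z 160, where 5 N is enough. Blue is next.

Emit:
jog_arm:
  series:
    - [0, 0, 0, 0.015, 0]
    - [0, 0, 0, 0.04, 0]
    - [0, 0.004, -0.055, 0.04, 0]
    - [0, 0.004, -0.055, 0.03, 0]
    - [0, 0.004, -0.055, 0.015, 0]
    - [0, 0.004, -0.055, 0.015, 0]

```text
time_s: 47.2
tcp_pos: [434.3, -107.5, 172.7]
tool_rot: [-3.137, -0.143, 0.005]
wrist_force: [0.2, 0.3, 0.8]
width: 0.009
```

Emit:
jog_arm:
  series:
    - [0, 0, 0, -0.006, 0]
    - [0, 0, 0, -0.01, 0]
    - [0, 0, 0, -0.013, 0]
    - [0, 0, 0, -0.015, 0]
    - [0, 0, 0, -0.015, 0]
    - [0, 0, 0, -0.015, 0]

```text
time_s: 47.95
tcp_pos: [435.8, -108.2, 160.2]
tool_rot: [3.138, 0.141, 0.0]
wrist_force: [-5.8, 4.3, 18.6]
width: 0.003
```

Blue is down too (18.6 N). Green is next.

Emit:
jog_arm:
  series:
    - [0, 0, 0, 0.015, 0]
    - [0, 0, 0, 0.04, 0]
    - [0, 0.006, -0.06, 0.05, 0]
    - [0, 0.012, -0.12, 0.05, 0]
    - [0, 0.012, -0.13, 0.04, 0]
    - [0, 0.012, -0.13, 0.02, 0]
    - [0, 0.012, -0.13, 0.015, 0]
    - [0, 0.012, -0.13, 0.015, 0]

```text
time_s: 48.95
tcp_pos: [447.5, -238.2, 174.1]
tool_rot: [-3.138, -0.141, 0.001]
wrist_force: [0.1, -0.5, 0.3]
width: 0.005
```

Emit:
jog_arm:
  series:
    - [0, 0, 0, -0.006, 0]
    - [0, 0, 0, -0.01, 0]
    - [0, 0, 0, -0.013, 0]
    - [0, 0, 0, -0.015, 0]
    - [0, 0, 0, -0.015, 0]
    - [0, 0, 0, -0.015, 0]

```text
time_s: 49.7
tcp_pos: [448.0, -238.9, 160.3]
tool_rot: [3.138, 0.14, 0.001]
wrist_force: [-3.0, 2.2, 14.7]
width: 0.004
```

Emit:
jog_arm:
  series:
    - [0, 0, 0, 0.015, 0]
    - [0, 0, 0, 0.06, 0]
    - [0, 0, 0, 0.12, 0]
    - [0, 0, 0, 0.18, 0]
    - [0, 0, 0, 0.24, 0]
    - [0, 0, 0, 0.24, 0]
    - [0, 0, 0, 0.24, 0]

```text
time_s: 50.58
tcp_pos: [447.0, -239.0, 398.5]
tool_rot: [-3.138, -0.139, 0.002]
wrist_force: [-0.5, -0.6, -0.4]
width: 0.002
```

```bash
python3 - <<'E'
from h import *
w=save("wrist","q1"); b=save("scene","q2")
d=cv2.resize(b[100:440,80:480],(400,340)); w2=cv2.resize(w,(400,300))
cv2.imwrite("pics/q3.png",np.hstack([cv2.copyMakeBorder(w2,0,40,0,0,0),d])[:,:,::-1]); fit("scene","lid",robot.camera_model("scene")); look({"clamp1":0,"block":0,"bone":0,"spanner":0,"bottle":0},"scene",.5)
E
```

```text
lid scene conf 0.90 IoU 0.84  x 489.9 y -104.4 yaw 0.050
lid scene conf 0.74 IoU 0.06  x 410.0 y -192.2 yaw 1.277
block scene 0.66 [371. 223.] [563.9 252.7]
bone scene 0.75 [393. 299.] [773.5  98.6]
spanner scene 0.83 [159. 299.] [ 318.5 -343.2]
bottle scene 0.74 [188. 408.] [ 606.4 -471.3]
```

View pics/q3.png

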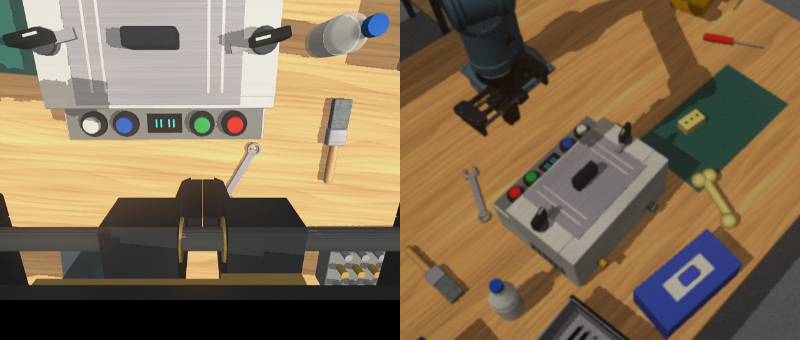

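The lid is locked with both tongues over it, no clamp is left on the mat, the bystanders are in place, and the robot is clear. I'm handing in.

```bash
python3 -c "
from cell import robot
print(robot.sign_off())"
```

```text
the job is handed in; nothing more can be done
None
```

The job is done and handed in, with the robot's clock at about 51 s. `sign_off` gave no verdict.

- **Clamps:** I found three and put all of them in the basket, where they lay flat before the lid went on. The last scene check found none left on the bench.
- **Lid:** It came down square, met resistance at the seated height (TCP z about 198), and looked flat from three views.
- **Locks:** I turned both 1.35 rad clockwise. After release, the wrist view showed both tongues still over the lid's edges.
- **Keys:** I pressed white, blue, then green, one at a time, each bottoming out at about 15 to 19 N. The red key was not touched.

**Checks that disagreed:**
- **Lid in the last scene check:** The silhouette fit gave a wrong lid position because it assumes the lid is on the table. The pictures show it seated.
- **Bystanders:** Readings for the block, bone, spanner and bottle matched the first ones to within about 10 mm, which is network scatter. The screwdriver and brush I checked only by eye.
- **Network misreads:** The networks at times confused the two locks. I took the lock positions from the wrist view and the grips themselves, 299 mm apart against the 300 mm given.

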